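# Put the setting die back in its case and slide the cover home

## Task

One of the press's three setting dies was left standing on the black rubber pad. Slide the clear cover of the die case open, stand the die upright in the one empty nest so that it sits right down in it like the other two, and slide the cover fully shut again. Leave the oil bottle and the red spool where they stand.

Things in the scene. Friction and masses are not known exactly. Their poses are not given: they have to be found in the camera images.
- die_case: pale wooden die case, 136 x 152 x 64 mm (x, y, z), fixed; origin at the centre of its underside, x axis towards its far end, z up; the cover slides out at the -x end. Brown deck board with three nests: top 13 mm above the worktop, case x -24 to +60 mm. Inner faces: side walls (64 mm high) at y +-66 mm, far end wall (60 mm high) at x +60 mm. Tweezers lie fixed in the bay at x -60 to -28 mm.
- cover (a joint): metres that the clear plastic cover is drawn out towards the case's -x: 0 = fully shut against the far end wall, 0.085 = fully open, at its stop. Friction about 1.5 N; it stays where it is left; starts 0 to 0.03, over the nests. Cover 120 mm long, underside 56 mm, top 60 mm above the worktop; leading edge at case x = +60 mm minus the joint value. A die not down in its nest may block it.
- cover_pull (a point): centre of the black pull bar on the cover: bar 12 mm along case x, 50 mm along case y, 18 mm high, standing on the cover (its top is 78 mm and its centre 69 mm above the worktop); moves with the cover, same axes as the case
- nest_a (a point): centre of the floor of the first nest, a round recess 26 mm wide and 5 mm deep (floor 8 mm, rim 13 mm above the worktop) with a small chamfer, at case x +18, y -40 mm
- nest_b (a point): the same for the middle nest, at case x +18, y 0
- nest_c (a point): the same for the third nest, at case x +18, y +40 mm. Two of the three nests hold a die, one is empty; which, varies (a green felt dot lines each nest's floor)
- setting_pad: black rubber pad, 100 x 100 x 8 mm, fixed; origin at the centre of its underside, top 8 mm above the worktop. One of the three dies stands on it; which, varies
- die_0_mid (a point): centre, half-way up, of the tall bright steel setting die: a stepped turned part 45 mm tall standing upright, z up, 22 mm across its collar at the foot (treat it as a 22 mm round bar all the way up), 40 to 85 g
- die_1_mid (a point): centre, half-way up, of the dark steel setting die: a stepped turned part 38 mm tall standing upright, z up, 22 mm across its collar at the foot (treat it as a 22 mm round bar all the way up), 40 to 85 g
- die_2_mid (a point): centre, half-way up, of the short bright steel setting die: a stepped turned part 30 mm tall standing upright, z up, 22 mm across its collar at the foot (treat it as a 22 mm round bar all the way up), 40 to 85 g
- oil_bottle_mid (a point): centre of a cream oil bottle with red spout, 42 mm across, 124 mm tall, standing loose: leave it where it is
- red_spool_mid (a point): centre of a spool of red thread, 33 mm across, 55 mm tall, standing loose: leave it where it is

How it is judged:
By the outcome, as a careful person would: the job done as asked, in the order asked, and still so for the second after the job is handed in, with the robot touching nothing.
It also fails if it takes over 67 s, if anything falls off the work surface, if the arm or the gripper's body presses on something with over 40 N, if the wrist force passes 120 N, or if a joint passes its speed limit or range.

## Robot

A 6-joint arm with a two-finger parallel gripper is mounted at the origin on a cart in front of the work surface, level with it; the furniture and walls round the work are solid. World frame = base frame: x ahead of the robot, y to its left, z up, the work surface at z = 0. Lengths are in m, angles in rad, forces in N, time in s.
With the tool pointing down it reaches from about 0.35 to 0.85 m from the base axis. Payload 8.1 kg.
Tool frame: the origin (TCP) lies on the centre line of the jaws, within the pads' length; the fingertips stand 8 mm ahead of it and the grasp point (between the pads) lies 11 mm behind it (bot.finger_overhang is the distance from the TCP to the fingertips, in m); z points along the fingers, y is the line along which they close (so a half turn about z gives the same grasp; the last joint's range is limited). The gripper opens to 85 mm and grips with 20 to 120 N. Pads are 22 mm wide; open, the fingers measure 114 mm over their backs; the gripper's body (76 mm by 85 mm) begins 54 mm behind the grasp point. The pads swing forward as they close: fully open they stand 13 mm farther back than shut.
Start: joints at [-1.31, 0.13, 1.488, -0, 1.523, -0.085], TCP at [0.203, -0.564, 0.239] pointing down, gripper open.
Joint ranges: [-2.96, 2.96], [-0.89, 2.26], [0.02, 2.5], [-1.34, 4.48], [0, 2.73], [-2.66, 2.66]. Speed limits (rad/s): [2.39, 2.39, 2.79, 3.14, 3.14, 3.14].

## Interface

Orientations are given as a unit quaternion [x, y, z, w].
In Python, from plant import bot, status, viewer, workorder gives the robot as it stands. Calls block until the motion is done:
- bot.reach(position, orientation): joint-space move of the TCP to a pose.
- bot.servo_line(position, attitude=None, v=0.15, guard=None): straight line of the TCP; attitude=None keeps the orientation; v is the mean speed in m/s. With guard (N) it stops when the force on the tool has changed by that much, and returns True; else False.
- bot.move_joints(angles): joint-space move.
- bot.grip(opening, effort=None): finger opening in m; effort is the grip in N (None keeps the last); returns when the fingers have stopped.
- bot.hold(seconds).
- bot.ik(position, orientation): joint angles nearest the present ones, or None.
- status.read_state(): the state.
- viewer.get_image(name): name is "scene" or "top"; returns a dict with "pixels" (480x640x3 uint8, red, green, blue), "K" (3x3 intrinsics, pixels), "distortion" ([k1, k2, p1, p2, k3] as OpenCV has them; the pictures are not rectified), "R" (3x3) and "t" (3): a world point X has camera coordinates R X + t. Camera axes: x right, y down, z forward; pixel columns grow to the right and rows downward; lengths in m; the calibration is good to about 2 mm. A picture is of the moment at which its call begins. There is no depth.
A pose or a line that the arm cannot do raises bot.PlanningError and nothing moves.
- workorder.sign_off(): hands the job in; it is judged then, once.
The state is a dict: "time_s": time; "qpos": joint angles; "qvel": joint speeds; "effort": joint torques, N m; "tcp_pos": TCP position; "eef_rot": TCP orientation; "force": force on the tool from outside, world axes, zero at the start; "moment": the same for the moment, N m; "opening": finger opening in m; "gripper_force": force on a finger pad.
Only numpy, scipy, OpenCV 4.12 (cv2) and the standard library are available. Lean on these libraries where they do the work, as an engineer would, in place of code of your own. Each camera call takes 0.05 s, during which the arm holds its last target. There are 200 camera calls.

## Working session

There is one attempt and no reset: what is moved stays moved. The work goes in short steps, each a Python script; the robot and the scene stay as the last script left them, time stands still between calls to the robot, and variables do not carry over. Pictures are saved under pics/ and viewed, at most 10 in all, crops included, and the job is handed in when it is done.

```bash
ls; mkdir -p pics
python3 - <<'E'
from plant import bot,status,viewer
import cv2,numpy as np
for n in("scene","top"):
    d=viewer.get_image(n); cv2.imwrite(f"pics/{n}0.png",d["pixels"][:,:,::-1]); 
    print(n,d["K"],d["distortion"],d["R"],d["t"],-np.array(d["R"]).T@d["t"])
s=status.read_state();print(s["time_s"],s["tcp_pos"],s["eef_rot"],s["opening"])
E
```

```text
pics
scene [[554.60636388   0.         325.7979219 ]
 [  0.         554.60636388 237.64332237]
 [  0.           0.           1.        ]] [-0.03577133  0.          0.          0.          0.        ] [[-0.65744972 -0.75319279  0.0214589 ]
 [-0.32975717  0.26199921 -0.90698215]
 [ 0.67751021 -0.60337139 -0.42062203]] [0.39154004 0.25748603 0.96817544] [-0.31362299  0.81161336  0.63236914]
top [[526.16304033   0.         317.71408304]
 [  0.         526.16304033 239.7980713 ]
 [  0.           0.           1.        ]] [-0.10129866  0.          0.          0.          0.        ] [[-0.03339012 -0.99943639 -0.00346541]
 [-0.97838362  0.0333944  -0.20408406]
 [ 0.20408476 -0.00342389 -0.97894724]] [0.00836992 0.58664218 1.02790156] [ 0.36446153 -0.00770593  1.12601471]
0.1 [ 0.20327983 -0.56399785  0.23830958] [ 9.85094328e-01  1.72012892e-01 -5.00911433e-05 -8.52669934e-04] 0.08544671116768156
```

View pics/scene0.png

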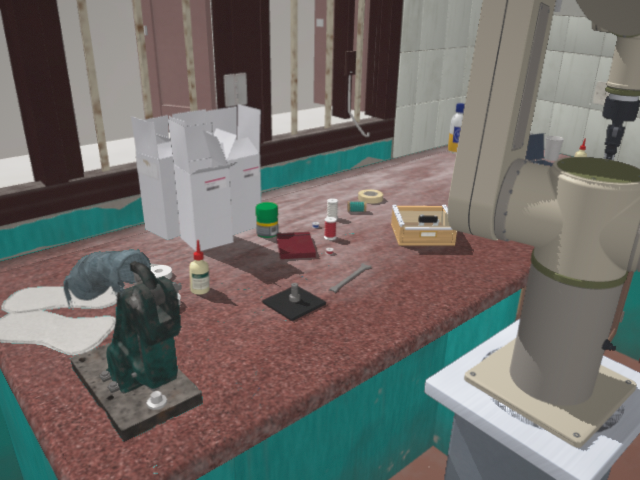

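View pics/top0.png

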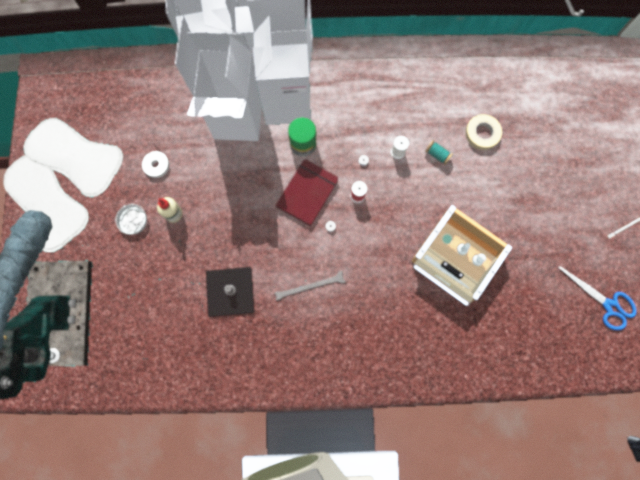

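The top view shows the case around (463,255), rotated, with its pull bar at (453,270). The green dot of the empty nest is near (448,239), and the die stands on the pad at (230,290). I'll enlarge both areas.

```bash
cat > h.py <<'E'
from plant import bot,status,viewer
import cv2,numpy as np
from scipy.spatial.transform import Rotation as Rn
def und(d,px):
    return cv2.undistortPoints(np.array(px,float).reshape(-1,1,2),np.array(d["K"]),np.array(d["distortion"])).reshape(-1,2)
def cast(d,px,z):
    R=np.array(d["R"]);c=-R.T@np.array(d["t"]); u=und(d,px)
    r=np.c_[u,np.ones(len(u))]@R
    return c+r*((z-c[2])/r[:,2])[:,None]
def proj(d,X):
    return cv2.projectPoints(np.array(X,float).reshape(-1,1,3),cv2.Rodrigues(np.array(d["R"]))[0],np.array(d["t"]),np.array(d["K"]),np.array(d["distortion"]))[0].reshape(-1,2)
E
python3 - <<'E'
import cv2,numpy as np
t=cv2.imread("pics/top0.png");s=cv2.imread("pics/scene0.png")
f=lambda i,x,y,w,h:cv2.resize(i[y:y+h,x:x+w],(400,300),interpolation=cv2.INTER_CUBIC)
cv2.imwrite("pics/c1.png",np.vstack([np.hstack([f(t,400,195,133,100),f(t,170,245,107,80)]),np.hstack([f(s,380,190,93,70),f(s,255,260,80,60)])]))
E
```

```text
(no output)
```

View pics/c1.png

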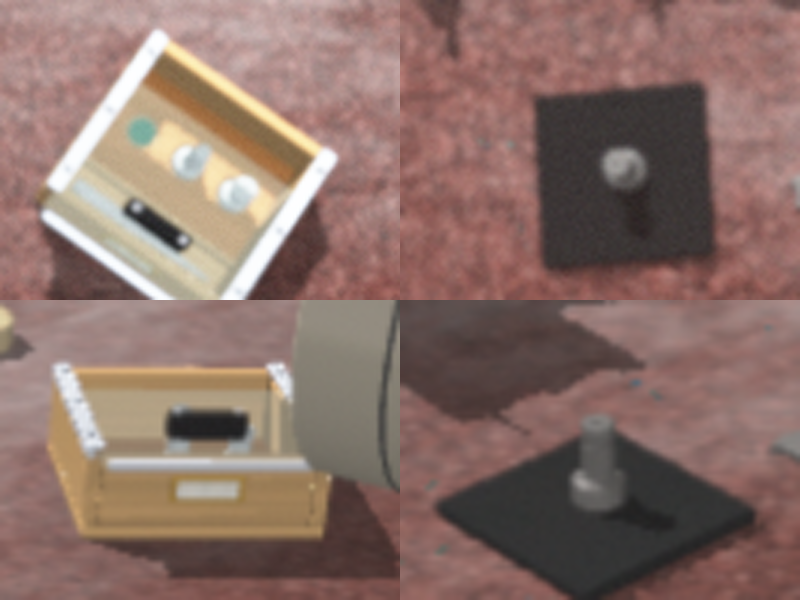

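Run:
```python
from h import *
t=viewer.get_image("top");s=viewer.get_image("scene");I=t["pixels"]
hsv=cv2.cvtColor(I,cv2.COLOR_RGB2HSV)
def blobs(m,x,y,w,h,amin):
    k=np.zeros(m.shape,np.uint8);k[y:y+h,x:x+w]=m[y:y+h,x:x+w]
    n,l,st,c=cv2.connectedComponentsWithStats(k)
    return [(st[i,4],c[i],cv2.boxPoints(cv2.minAreaRect(np.argwhere(l==i)[:,::-1].astype(np.float32)))) for i in range(1,n) if st[i,4]>amin]
w=((hsv[...,1]<30)&(hsv[...,2]>215)).astype(np.uint8)
for a,c,b in blobs(w,400,195,133,115,60): print("white",a,c.round(1),cast(t,b,.064)[:,:2].round(4).tolist())
g=((hsv[...,0]>60)&(hsv[...,0]<95)&(hsv[...,1]>50)).astype(np.uint8)
for a,c,b in blobs(g,435,225,40,40,8): print("green",a,c.round(1),cast(t,[c],.008).round(4))
k=(hsv[...,2]<70).astype(np.uint8)
for a,c,b in blobs(k,437,255,32,30,20): print("bar",a,c.round(1),cast(t,[c],.078).round(4),cast(t,b,.078)[:,:2].round(4).tolist())
k=cv2.morphologyEx((hsv[...,2]<75).astype(np.uint8),cv2.MORPH_CLOSE,np.ones((15,15)))
for a,c,b in blobs(k,195,255,75,75,500): print("pad",a,c.round(1),cast(t,[c],.008).round(4),cast(t,b,.008)[:,:2].round(4).tolist())
# die: scene collar bottom centre & top centre; crop scale 5, origin (255,260) and panel offset (400,300)
px=lambda x,y:[255+(x-400)/5,260+(y-300)/5]
base=cast(s,[px(598,510)],.008); print("scene collar lower front",base.round(4))
# height of top centre given xy from top view
td=lambda x,y:[170+(x-400)/3.738,245+y/3.75]
for z in(.008,.038,.046,.053): print(z,"top:",cast(t,[td(624,168)],z)[0,:2].round(4),"scene top-centre:",cast(s,[px(598,421)],z)[0,:2].round(4))
```

```text
white 408 [435.4 231.7] [[0.5461, -0.2098], [0.6549, -0.2955], [0.6463, -0.3063], [0.5378, -0.2205]]
white 376 [492.  271.2] [[0.4581, -0.3198], [0.5655, -0.4058], [0.5576, -0.4161], [0.4506, -0.3299]]
white 81 [479.1 257.4] [[0.5445, -0.3294], [0.5472, -0.3557], [0.5301, -0.3565], [0.5274, -0.3303]]
white 239 [441.2 284.9] [[0.5224, -0.2049], [0.5286, -0.21], [0.4462, -0.3127], [0.4402, -0.3075]]
green 41 [446.9 238.5] [[ 0.5909 -0.2936  0.008 ]]
bar 77 [451.9 270.2] [[ 0.511  -0.2806  0.078 ]] [[0.5213, -0.2604], [0.5291, -0.2667], [0.5031, -0.2993], [0.4954, -0.293]]
pad 2015 [229.5 292.1] [[0.4898 0.1804 0.008 ]] [[0.5371, 0.2334], [0.5415, 0.1363], [0.4438, 0.1298], [0.4393, 0.2253]]
scene collar lower front [[0.4873 0.1832 0.008 ]]
0.008 top: [0.4948 0.1796] scene top-centre: [0.5475 0.1359]
0.038 top: [0.4913 0.1745] scene top-centre: [0.5061 0.1683]
0.046 top: [0.4904 0.1732] scene top-centre: [0.4951 0.177 ]
0.053 top: [0.4896 0.172 ] scene top-centre: [0.4854 0.1846]
```

```bash
cat >> h.py <<'E'
YAW=np.radians(-38.5); C=np.array([.5523,-.3128])
ex=np.array([np.cos(YAW),np.sin(YAW)]); ey=np.array([-ex[1],ex[0]])
def case(x,y,z): return [*(C+x*ex+y*ey),z]
def down(th):
    y=np.array([np.cos(th),np.sin(th),0]);z=np.array([0,0,-1.])
    return Rn.from_matrix(np.c_[np.cross(y,z),y,z]).as_quat()
def ori(p,th):  # of the two equivalent grasps, the one nearest to the present joints
    q0=np.array(status.read_state()["qpos"]);best=None
    for k in(0,np.pi):
        q=bot.ik(p,down(th+k))
        if q is not None:
            c=np.abs(np.array(q)-q0).max()
            if best is None or c<best[0]: best=(c,down(th+k))
    return best[1]
def st(m=""):
    s=status.read_state();p=np.array(s["tcp_pos"]);r=p[:2]-C
    print(m,"t%.2f"%s["time_s"],"tcp",p.round(4),"case",(r@ex).round(4),(r@ey).round(4),"F",np.round(s["force"],1),"open %.4f"%s["opening"],"gf",np.round(s["gripper_force"],1),"q6 %.2f"%s["qpos"][5])
E
python3 - <<'E'
from h import *
p=case(-.0524,0,.12); bot.reach(p,ori(p,YAW)); st("above")
bot.grip(.05,20)
print(bot.servo_line(case(-.0524,0,.074),v=.1,guard=8)); st("down")
bot.grip(0.0,20); st("grip")
print(bot.servo_line(case(-.0524-.075,0,.074),v=.06,guard=8)); st("pulled")
d=viewer.get_image("top"); cv2.imwrite("pics/open.png",cv2.resize(d["pixels"][180:330,380:540,::-1],(640,600),interpolation=cv2.INTER_CUBIC))
E
```

```text
above t1.80 tcp [ 0.5111 -0.2814  0.1205] case -0.0518 -0.001 F [ 0.6 -0.1  1.1] open 0.0854 gf 0.0 q6 0.08
False
down t2.85 tcp [ 0.5113 -0.2801  0.0739] case -0.0525 0.0 F [-0.  -0.  -0.3] open 0.0498 gf 0.0 q6 0.08
grip t3.27 tcp [ 0.5121 -0.2807  0.0751] case -0.0515 0.0001 F [ 0.4 -0.8  4. ] open 0.0109 gf 25.3 q6 0.08
True
pulled t4.14 tcp [ 0.4712 -0.2481  0.0754] case -0.1037 0.0002 F [ 3.5 -2.1 -0.2] open 0.0112 gf 24.8 q6 0.09
```

View pics/open.png

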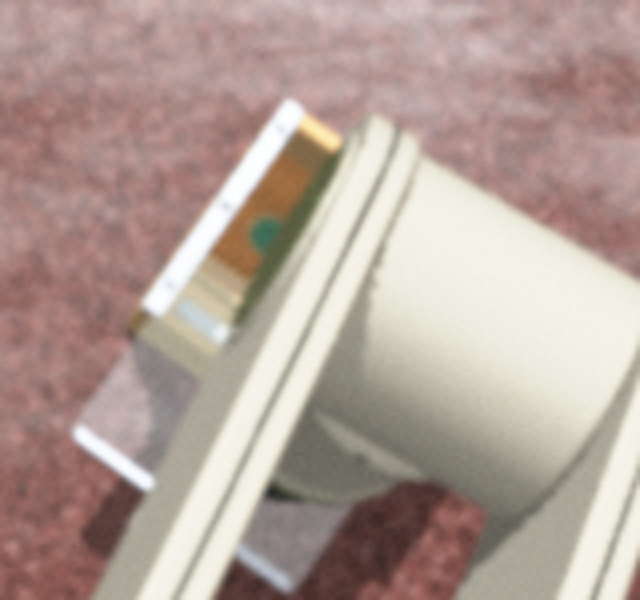

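The nest is uncovered (green dot at crop (267,233)), and the cover has come out about 52 mm. I'll pull a little harder to confirm it is at its stop, then go for the die.

Run:
```python
from h import *
d=viewer.get_image("top"); print("edge",[((cast(d,[p],.06)[0,:2]-C)@ex).round(4) for p in ([441.2,284.9],[425.5,308])])
print(bot.servo_line(case(-.135,0,.075),v=.04,guard=14)); st("pull2")
bot.grip(.05); bot.servo_line(case(-.106,0,.13),v=.2)
p=[.4945,.176,.12]; bot.reach(p,ori(p,np.radians(36))); st("above die")
d=viewer.get_image("scene"); cv2.imwrite("pics/ab.png",cv2.resize(d["pixels"][170:330,230:430,::-1],(800,600)))
```

```text
edge [np.float64(-0.086), np.float64(-0.144)]
True
pull2 t4.49 tcp [ 0.4712 -0.2481  0.0754] case -0.1037 0.0002 F [ 2.6 -1.8  0.9] open 0.0114 gf 24.9 q6 0.09
above die t6.93 tcp [0.4947 0.1751 0.1198] case -0.3488 0.346 F [-0.2  0.3 -0.4] open 0.0500 gf 0.0 q6 -0.38
```

View pics/ab.png

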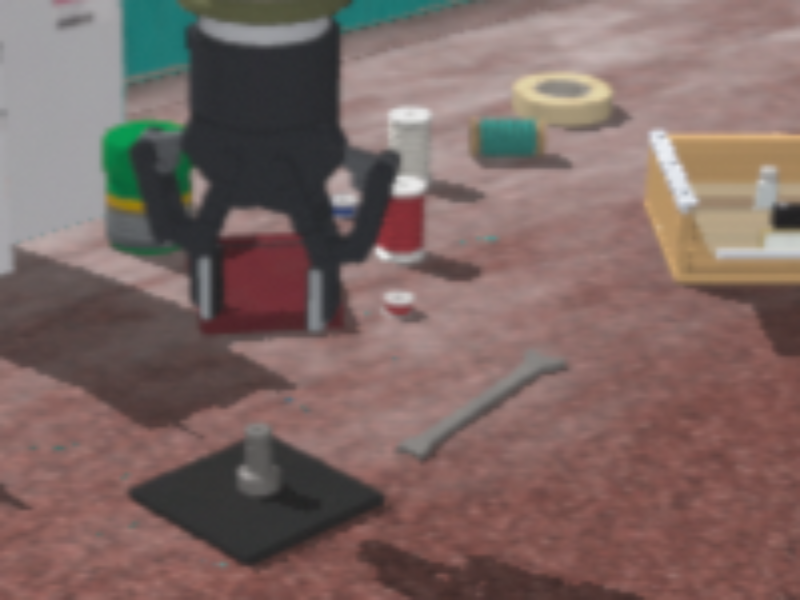

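The scene view shows the open gripper centred over the die (fingers at crop columns 205 and 318, die at 258). I'll squeeze it twice, 90° apart, to centre it.

Run:
```python
from h import *
x,y=.4945,.176
th=np.radians(36)
print(bot.servo_line([x,y,.026],v=.1,guard=8)); st("down")
bot.grip(0,20); st("g1"); bot.grip(.05)
bot.servo_line([x,y,.075],v=.15)
p=[x,y,.075]; bot.reach(p,ori(p,th+np.pi/2)); st("turned")
print(bot.servo_line([x,y,.026],v=.1,guard=8)); bot.grip(0,30); st("g2")
bot.servo_line([x,y,.13],v=.15); st("lift")
d=viewer.get_image("scene"); e=viewer.get_image("top")
f=lambda i,x,y,w,h:cv2.resize(i[y:y+h,x:x+w,::-1],(400,400))
cv2.imwrite("pics/lift.png",np.hstack([f(d["pixels"],240,200,110,110),f(e["pixels"],175,235,110,110)]))
```

```text
False
down t8.07 tcp [0.4952 0.1762 0.0268] case -0.3491 0.3471 F [-0.2 -0.1  0.4] open 0.0498 gf 0.0 q6 -0.38
g1 t8.43 tcp [0.4952 0.1762 0.0268] case -0.3491 0.3471 F [-0.1  0.5  5.3] open 0.0218 gf 19.7 q6 -0.38
turned t10.69 tcp [0.4941 0.1759 0.0743] case -0.3498 0.3462 F [ 0.4 -0.8 -0.5] open 0.0499 gf 0.0 q6 -1.95
False
g2 t11.69 tcp [0.4953 0.1762 0.027 ] case -0.349 0.3473 F [-0.5  0.4  5.1] open 0.0217 gf 29.4 q6 -1.95
lift t12.53 tcp [0.4937 0.1758 0.1288] case -0.35 0.3459 F [-0.1 -0.1 -0.6] open 0.0215 gf 29.3 q6 -1.95
```

View pics/lift.png

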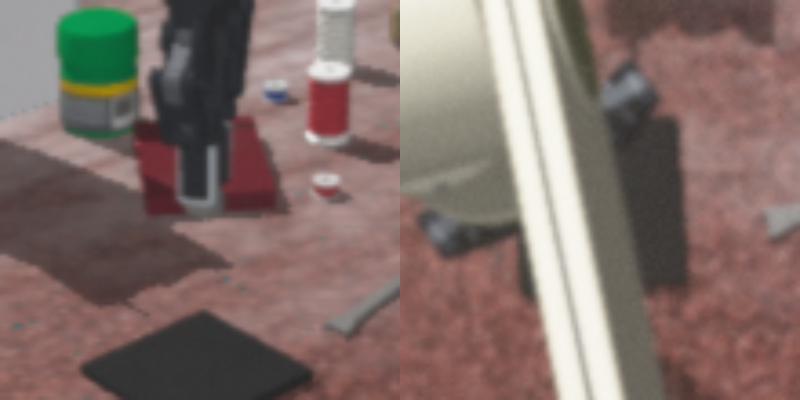

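The pad is empty and the die foot shows below the jaws at crop (205,208), so the die is held upright. Next is the nest, with guarded lowering.

Run:
```python
from h import *
n=np.array(case(.018,.040,.11))
bot.reach(n,ori(n,YAW)); st("above nest")
def go(off,z,v,guard=None):
    t=case(.018+off[0],.040+off[1],z)
    return bot.servo_line(t,v=v,guard=guard)
go((0,0),.04,.12); bot.hold(.2); st("z40")
s=np.array(status.read_state()["tcp_pos"]); corr=np.array(case(.018,.04,.04))-s
corr=np.array([corr[:2]@ex,corr[:2]@ey])
print("corr",corr.round(4))
hit=go(corr,.0255,.03,guard=6); st("low %s"%hit)
np.save("corr.npy",corr)
```

```text
above nest t14.45 tcp [ 0.5915 -0.2919  0.1098] case 0.0176 0.0407 F [-0.4  0.1  0.2] open 0.0213 gf 29.3 q6 0.13
z40 t15.38 tcp [ 0.5922 -0.2932  0.0414] case 0.019 0.0401 F [ 0.1  0.1 -0.5] open 0.0214 gf 29.4 q6 0.13
corr [-0.001  -0.0001]
low True t15.84 tcp [ 0.5909 -0.2924  0.0271] case 0.0175 0.04 F [-1.2  0.7  6.3] open 0.0213 gf 29.9 q6 0.13
```

The TCP stopped at z = 0.0271, the seated height. I'll release, retract and check.

Run:
```python
from h import *
bot.grip(.038); st("rel")
bot.servo_line(case(.018,.040,.13),v=.12); st("up")
p=case(-.106,0,.14); bot.reach([.40,0.0,.25],ori([.40,0,.25],YAW)); st("aside")
d=viewer.get_image("scene"); e=viewer.get_image("top")
f=lambda i,x,y,w,h:cv2.resize(i[y:y+h,x:x+w,::-1],(400,300),interpolation=cv2.INTER_CUBIC)
cv2.imwrite("pics/seat.png",np.hstack([f(d["pixels"],380,190,93,70),f(e["pixels"],400,195,133,100)]))
```

```text
rel t16.15 tcp [ 0.5901 -0.292   0.0259] case 0.0166 0.0398 F [-0.1  0.1  0.7] open 0.0377 gf 0.0 q6 0.13
up t17.17 tcp [ 0.5906 -0.2923  0.1288] case 0.0173 0.0399 F [-0.2 -0.6  0.2] open 0.0381 gf 0.0 q6 0.13
aside t18.55 tcp [ 4.003e-01 -4.000e-04  2.498e-01] case -0.3134 0.1499 F [ 0.  -0.7  0.3] open 0.0379 gf 0.0 q6 0.54
```

View pics/seat.png

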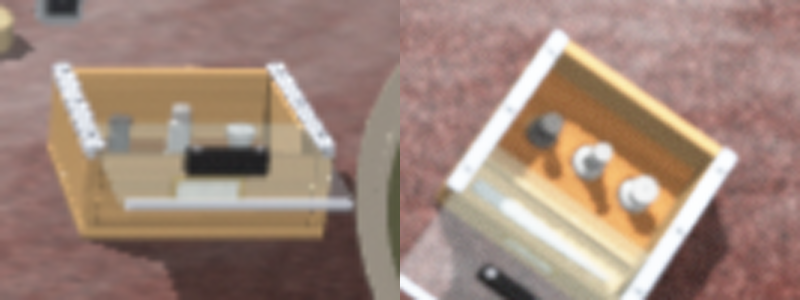

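The dark die stands upright in the third nest, in line with the other two (scene crop (120,130), top crop (548,130)). Now I'll shut the cover.

Run:
```python
from h import *
p=case(-.1037,0,.13); bot.reach(p,ori(p,YAW))
bot.grip(.05,20); print(bot.servo_line(case(-.1037,0,.0745),v=.1,guard=8)); bot.grip(0,20); st("grip")
print(bot.servo_line(case(-.005,0,.0745),v=.07,guard=8)); st("pushed")
print(bot.servo_line(case(.0,0,.0745),v=.04,guard=14)); st("pushed2")
```

```text
False
grip t21.16 tcp [ 0.4716 -0.2486  0.0753] case -0.1031 0.0 F [-0.  -0.3  4.5] open 0.0113 gf 25.0 q6 0.09
True
pushed t22.27 tcp [ 0.5377 -0.3013  0.0753] case -0.0186 -0.0001 F [-4.   1.3  8.6] open 0.0110 gf 25.5 q6 0.08
True
pushed2 t22.48 tcp [ 0.5377 -0.3013  0.0753] case -0.0186 -0.0001 F [-2.4  1.4  8.4] open 0.0113 gf 25.4 q6 0.08
```

Run:
```python
from h import *
bot.grip(.05); bot.servo_line(case(-.0187,0,.13),v=.12)
bot.reach([.40,0.0,.25],ori([.40,0,.25],YAW)); st("aside")
d=viewer.get_image("scene"); e=viewer.get_image("top")
hsv=cv2.cvtColor(e["pixels"],cv2.COLOR_RGB2HSV);m=np.zeros((480,640),np.uint8);m[235:285,437:485]=hsv[235:285,437:485,2]<70
ys,xs=np.nonzero(m);q=cast(e,[[xs.mean(),ys.mean()]],.078)[0,:2]-C;print(len(xs),"bar",q@ex,q@ey)
f=lambda i,x,y,w,h:cv2.resize(i[y:y+h,x:x+w,::-1],(400,300),interpolation=cv2.INTER_CUBIC)
cv2.imwrite("pics/shut.png",np.vstack([np.hstack([f(d["pixels"],380,190,93,70),f(e["pixels"],400,195,133,100)]),np.hstack([f(d["pixels"],160,170,267,200),f(e["pixels"],130,110,267,200)])]))
```

```text
aside t24.88 tcp [ 0.4002 -0.0005  0.2496] case -0.3134 0.1498 F [ 0.3 -1.3 -0.5] open 0.0497 gf 0.0 q6 0.54
86 bar -0.023570132007916238 0.00013647502842474048
```

View pics/shut.png

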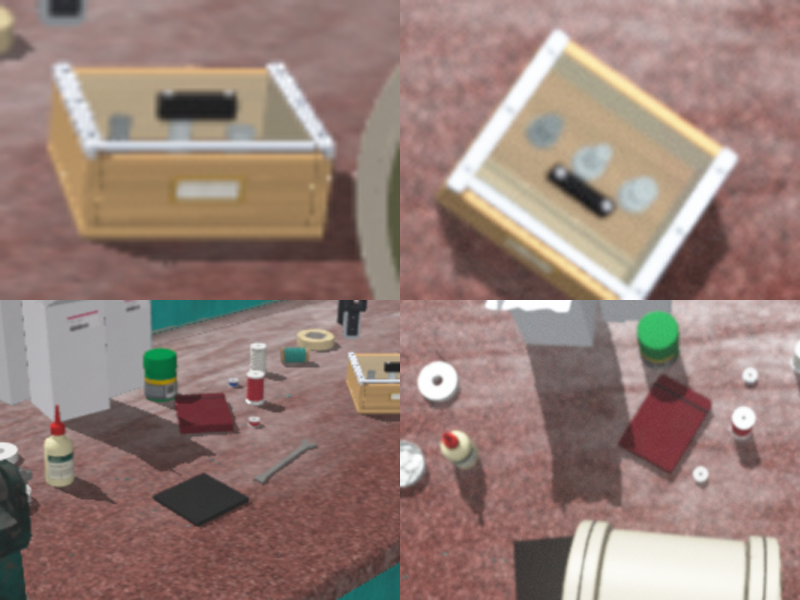

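All three dies are in their nests, and the bottle and spool are where they stood. The bar's apparent position (-23.6 mm) differs from the gripper's reading, so I'll measure the bar and the cover's end strip again.

Run:
```python
from h import *
e=viewer.get_image("top")
a=cv2.imread("pics/top0.png")[:,:,::-1].copy()
def bar(I):
    v=I.max(2)[235:290,437:490]; m=(v<70).astype(np.uint8)
    n,l,s,c=cv2.connectedComponentsWithStats(m);i=1+s[1:,4].argmax()
    r=cv2.minAreaRect(np.argwhere(l==i)[:,::-1].astype(np.float32))
    q=cast(e,[np.array(r[0])+[437,235]],.078)[0,:2]-C; return s[i,4],(q@ex).round(4),(q@ey).round(4)
def strip(I):  # brightness profile along case x at cover-top height, averaged over y
    xs=np.arange(-.1,-.04,.002);ys=np.linspace(-.05,.05,21);o=[]
    for x in xs:
        px=proj(e,[case(x,y,.06) for y in ys]).astype(np.float32)
        o.append(int(cv2.remap(I,px[None,:,0],px[None,:,1],1).min(2).mean()))
    return dict(zip((xs*1000).round().astype(int).tolist(),o))
for I in(a,e["pixels"]): print(bar(I)); print(strip(I))
```

```text
(np.int32(78), np.float64(-0.052), np.float64(0.0014))
{-100: 65, -98: 65, -96: 66, -94: 77, -92: 120, -90: 197, -88: 241, -86: 247, -84: 238, -82: 205, -80: 166, -78: 157, -76: 158, -74: 155, -72: 153, -70: 157, -68: 164, -66: 171, -64: 176, -62: 185, -60: 198, -58: 200, -56: 188, -54: 162, -52: 132, -50: 116, -48: 119, -46: 126, -44: 128, -42: 128}
(np.int32(87), np.float64(-0.023), np.float64(0.0006))
{-100: 61, -98: 62, -96: 62, -94: 62, -92: 61, -90: 61, -88: 60, -86: 59, -84: 61, -82: 67, -80: 73, -78: 80, -76: 84, -74: 83, -72: 86, -70: 108, -68: 140, -66: 155, -64: 156, -62: 182, -60: 230, -58: 245, -56: 245, -54: 233, -52: 202, -50: 175, -48: 167, -46: 165, -44: 161, -42: 153}
```

The end strip sits at about -60 mm, which means shut to within about 1 mm. As a check I'll push the bar from behind with closed fingers until it stops.

Run:
```python
from h import *
p=case(-.058,0,.13); bot.reach(p,ori(p,YAW)); bot.grip(0)
print(bot.servo_line(case(-.058,0,.0745),v=.1,guard=8)); st("down")
print(bot.servo_line(case(-.02,0,.0745),v=.03,guard=8)); st("push")
x=(np.array(status.read_state()["tcp_pos"])[:2]-C)@ex
bot.servo_line(case(x-.012,0,.0745),v=.05); bot.servo_line(case(x-.012,0,.14),v=.12)
bot.reach([.40,0.0,.25],ori([.40,0,.25],YAW)); st("aside")
e=viewer.get_image("top");v=e["pixels"].max(2)[235:290,437:490]
n,l,s,c=cv2.connectedComponentsWithStats((v<70).astype(np.uint8));i=1+s[1:,4].argmax()
q=cast(e,[c[i]+[437,235]],.078)[0,:2]-C;print("bar",q@ex,q@ey)
```

```text
False
down t27.48 tcp [ 0.5071 -0.2769  0.0748] case -0.0577 -0.0 F [0.6 0.4 0.7] open -0.0001 gf 0.0 q6 0.08
True
push t28.25 tcp [ 0.5224 -0.2891  0.0736] case -0.0382 -0.0001 F [-1.3  0.6  1.6] open -0.0002 gf 0.8 q6 0.08
aside t30.56 tcp [ 0.4002 -0.0005  0.2495] case -0.3135 0.1497 F [ 0.1  0.4 -0.8] open -0.0000 gf 0.0 q6 0.54
bar -0.02362272691186304 -8.459226864640686e-05
```

The bar did not move under the push (-23.6 mm before and after), so the cover is shut against its stop. Signing off.

```bash
python3 -c "
from plant import workorder;print(workorder.sign_off())"
```

```text
the job is handed in; nothing more can be done
None
```

The dark die is seated upright in the third nest (nest_c), the cover is slid fully shut, the bottle and spool weren't touched, and the job was handed in at about 31 s.

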